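# Lean the reference board on the display stand

## Robot

A 6-joint arm with a two-finger parallel gripper is mounted at the origin on the work surface. World frame = base frame: x ahead of the robot, y to its left, z up, the work surface at z = 0. Lengths are in m, angles in rad, forces in N, time in s.
With the tool pointing down it reaches from about 0.35 to 0.85 m from the base axis. Payload 8.1 kg.
Tool frame: the origin (TCP) lies at the very end of the fingers, on their centre line; the grasp point (between the pads) lies 19 mm behind it; z points along the fingers, y is the direction in which the jaws open and shut (so a half turn about z gives the same grasp; the last joint's range is limited). The gripper opens to 93 mm and grips with 3 to 60 N. Pads are 15 mm wide; open, the fingers measure 128 mm over their backs; the gripper's body (75 mm by 188 mm) begins 65 mm behind the grasp point.
Start: joints at [1.06, 0.13, 1.488, -0, 1.523, -0.085], TCP at [0.248, 0.546, 0.219] pointing down, gripper open.
Joint ranges: [-2.96, 2.96], [-0.89, 2.26], [0.02, 2.5], [-1.34, 4.48], [0, 2.73], [-2.66, 2.66]. Speed limits (rad/s): [2.39, 2.39, 2.79, 3.14, 3.14, 3.14].

## Interface

Orientations are given as a rotation vector (axis times angle).
In Python, from plant import robot gives the robot as it stands.
- The arm moves only by the shell command python3 -m inch 'ROWS' [FORCE]. ROWS is JSON, a list that holds one entry, the list of rows, each a list of 7 numbers: the shift along the tool's x, y, z in cm, then the turn, a rotation vector about the tool's x, y, z in degrees, then the gripper command: -1 is fully open, 1 is shut, values between are in proportion. A call has 1 to 5 rows; each row shifts and turns the commanded pose from where the row before left it, along the tool's axes as they then stand; what a row does not reach is not made up. A row lasts 1/10 s, in which the tool goes at most 50 mm and 8.59 degrees, less where a joint would pass 70% of its speed; a pose out of reach is approached as far as the arm can. A call with a gripper value outside its range is refused whole. The fingers move at their own pace and stop on an object; FORCE is the grip in N (left out, the last holds). Time passes only in rows, so rows that do not move let the fingers close. It gives the time, the measured TCP pose, the force and the opening at its end, in the units of the state.
- robot.read_state(): the state, without advancing time (a new reading comes with each control period).
- robot.read_camera(name): name is "scene" or "side" or "wrist"; returns a dict with "image" (384x512x3 uint8, blue, green, red), "K" (3x3 intrinsics, pixels), "R" (3x3) and "t" (3): a world point X has camera coordinates R X + t; the wrist camera has in their place "tool_from_camera" (4x4, takes a point from camera to tool coordinates, whose origin is the TCP and whose axes are the flange's). Camera axes: x right, y down, z forward; pixel columns grow to the right and rows downward; lengths in m; the calibration is good to about 2 mm. A picture is of the moment at which its call begins: read the wrist's pose just before it. There is no depth.
- robot.close_job(): hands the job in, once; it reports no verdict.
The state is a dict: "t": time; "q": joint angles; "dq": joint speeds; "joint_torque": joint torques, N m; "tool_pos": TCP position; "orientation": TCP orientation; "force": force on the tool from outside, world axes, zero at the start; "wrist_torque": the same for the moment, N m; "opening": finger opening in m.
Only numpy, scipy, OpenCV 4.12 (cv2) and the standard library are available. Lean on these libraries where they do the work, as an engineer would, in place of code of your own. Each camera call takes 0.05 s, during which the arm holds its last target. There are 200 camera calls.

## Task

Take the tallest of the three white picture boards out of the wooden rack and put it on the dark metal display stand: lower it, still held, until its bottom edge stands on the stand's ledge behind the small front lip, roughly centred, then let it lean back against the sloped backstop and let go. Leave the other two boards standing in the rack.

Things in the scene. Friction and masses are not known exactly. Their poses are not given: they have to be found in the camera images.
- tall_board_c (a point): Centre of the tall board: flat rigid white board, 8 mm thick, 100 wide, 140 high, 0.13 kg, grey cell picture on both (alike) faces; x thickness, y width, z up to its top edge, 70 mm above the centre. Starts upright in any of the 3 slots of the fixed wooden rack (slots 70 mm apart and 12 wide, their floor 12 mm above the table, slot walls 30 high).
- backstop: Fixed dark steel plate 120 mm wide, 80 up the slope, leaning back 22 deg, facing broadly away from the robot. Origin: middle of the foot of its front face, on the level ledge (12 mm above the table). x: outward normal of the face (22 deg up), y: along the ledge, z: up the slope. Ledge 24 mm deep to a lip 10 high, 8 thick. Tall board seated flush: its centre at x 4, z 70 mm, its z along this z.
- low_board_c (a point): Centre of the low board: like the tall one, 8 mm thick and 100 mm wide but only 85 mm high; same axes. Stands in another slot of the rack and must stay there.
- narrow_board_c (a point): Centre of the narrow board: like the tall one, 8 mm thick, but 60 mm wide and 105 mm high; same axes. Stands in another slot of the rack and must stay there.
Mind the look-alikes: they are no part of the job. What is shaped like the part that bears backstop but turquoise or yellow is not meant.

How it is judged:
On the way, in this order (a step that is already met when the one before it is completed fails the run):
1. the tall board is held by the fingers and lifted clear of its slot (its bottom edge higher than the slot walls) (contact force between the fingers and tall_board above 0.3 N and height (world z) of tall_board_c above 0.12 m), for 0.1 s.
2. the tall board, still held, is brought down on the stand's ledge (its centre within about 20 mm of where it sits up the slope, 35 mm of the backstop's face and 30 mm of the middle) (contact force between the fingers and tall_board above 0.3 N and x of tall_board_c in the frame of backstop between -0.01 and 0.035 m and y of tall_board_c in the frame of backstop between -0.03 and 0.03 m and z of tall_board_c in the frame of backstop between 0.05 and 0.09 m), for 0.1 s.
At the end, for the whole second after the job is handed in: The tall board rests, released and still, on the ledge behind the lip and touches the backstop: parallel to it within 15 degrees, within 20 mm of its middle, its centre 52 to 85 mm up the slope from the backstop's foot and at most 20 mm in front of its face (x of tall_board_c in the frame of backstop between -0.004 and 0.02 m and y of tall_board_c in the frame of backstop between -0.02 and 0.02 m and z of tall_board_c in the frame of backstop between 0.052 and 0.085 m and angle between the x axis of tall_board_c and the x axis of backstop, either way round below 0.26 rad and contact force between tall_board and backstop above 0.02 N and linear speed of tall_board below 0.02 m/s and angular speed of tall_board below 0.1 rad/s and contact force between the fingers and tall_board below 0.01 N).
It fails at once if the low board or the narrow board is moved more than 30 mm from where it stands in the rack (distance of any of low_board_c, narrow_board_c from where it was at the start of the episode above 0.03 m).
It also fails if it takes over 40 s, if anything falls off the work surface, if the arm or the gripper's body presses on something with over 40 N, if the wrist force passes 120 N, or if a joint passes its speed limit or range.

## Working session

There is one attempt and no reset: what is moved stays moved. The work goes in short steps, Python scripts to look and compute and a shell command to move; the robot and the scene stay as the last step left them, time stands still between calls to the robot, and variables do not carry over. Pictures are saved under pics/ and viewed, about 8 in all and at most 12, crops included, and the job is handed in when it is done.

```bash
mkdir -p pics; ls; python3 - <<'E'
from plant import robot
import cv2,numpy as np,pickle
s=robot.read_state();print({k:np.round(v,3) for k,v in s.items()})
d={n:robot.read_camera(n) for n in("scene","side","wrist")}
pickle.dump((s,d),open("c0.pkl","wb"))
for n in d: cv2.imwrite(f"pics/{n}0.png",d[n]["image"])
cv2.imwrite("pics/both0.png",np.vstack([cv2.resize(d["scene"]["image"],(400,300)),cv2.resize(d["side"]["image"],(400,300))]))
for n in("scene","side"):print(n,d[n]["K"],-d[n]["R"].T@d[n]["t"],d[n]["R"])
print(d["wrist"]["tool_from_camera"])
E
```

```text
pics
{'t': np.float64(0.0), 'q': array([ 1.06 ,  0.131,  1.489, -0.   ,  1.523, -0.085]), 'dq': array([ 0.   ,  0.002, -0.001, -0.002, -0.003, -0.   ]), 'joint_torque': array([-1.0000e-03, -5.5982e+01, -4.9177e+01,  7.7000e-02,  3.5000e-02,
        0.0000e+00]), 'tool_pos': array([0.248, 0.546, 0.218]), 'orientation': array([-6.64e-01, -3.07e+00,  3.00e-03]), 'force': array([-0.288, -0.306,  0.408]), 'wrist_torque': array([-0.061,  0.026, -0.054]), 'opening': np.float64(0.093)}
scene [[355.49798256   0.         259.87367619]
 [  0.         355.49798256 191.83394743]
 [  0.           0.           1.        ]] [1.25069551 0.31259938 0.70760744] [[-0.41022329  0.91175284 -0.02058171]
 [ 0.5904139   0.2483082  -0.76795473]
 [-0.6950743  -0.32718465 -0.64017336]]
side [[371.16184799   0.         260.51566866]
 [  0.         371.16184799 188.34739279]
 [  0.           0.           1.        ]] [0.4625094  0.6940953  0.74675419] [[-0.99403817 -0.10823117  0.01319551]
 [-0.08365095  0.67940687 -0.72897793]
 [ 0.06993302 -0.72573571 -0.68441001]]
[[-2.45860191e-03 -9.63112610e-01 -2.69087451e-01  7.41513481e-02]
 [ 9.99996142e-01 -2.71579118e-03  5.83528889e-04  8.16020253e-04]
 [-1.29278936e-03 -2.69084978e-01  9.63115571e-01 -1.66082808e-01]
 [ 0.00000000e+00  0.00000000e+00  0.00000000e+00  1.00000000e+00]]
```

View pics/scene0.png

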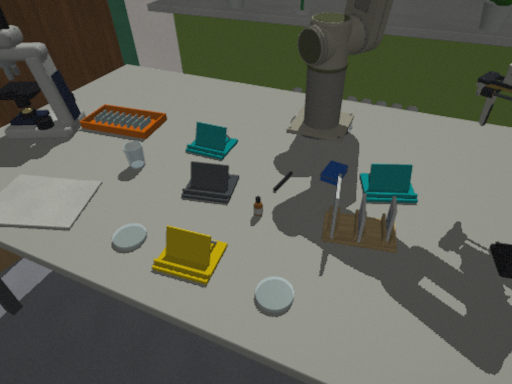

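View pics/side0.png

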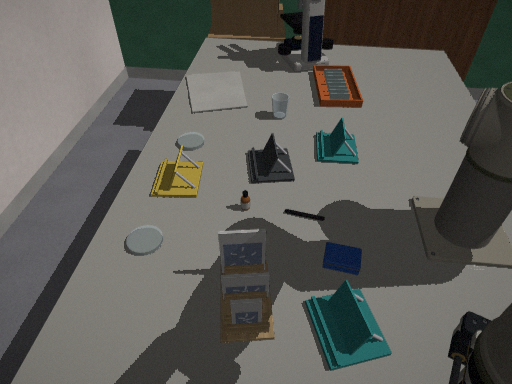

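Scene view: rack at (360,228), with boards at about (337,205), (362,215) and (391,217). Stands are dark (211,180), turquoise (211,140) and (388,182), and yellow (190,252). Only the dark one at (211,180) is meant; in the side view it's at (270,160). The tall board looks like the one at scene (337,205), side (243,250). I'll confirm that in an enlarged crop.

```bash
python3 - <<'E'
import cv2,numpy as np,pickle
s,d=pickle.load(open("c0.pkl","rb"))
a,b=d["scene"]["image"],d["side"]["image"]
f=lambda im,x,y,w,h:cv2.resize(im[y:y+h,x:x+w],(400,300),interpolation=cv2.INTER_CUBIC)
cv2.imwrite("pics/crop0.png",np.vstack([np.hstack([f(a,310,170,100,75),f(b,190,225,160,120)]),np.hstack([f(a,170,150,80,60),f(b,235,130,80,60)])]))
E
```

```text
(no output)
```

View pics/crop0.png

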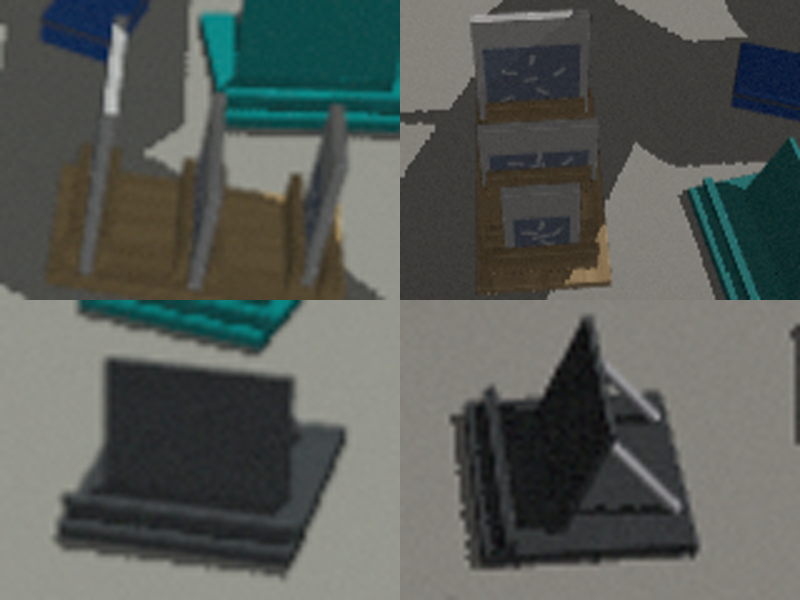

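The crop confirms it: the far board in the side view, scene (337,205), is both tallest and full width. The middle one is wide and low, the near one is narrow. The dark stand faces away from the robot.

```bash
cat > h.py <<'E'
import numpy as np
def ray(c,uv):
    d=c["R"].T@np.linalg.solve(c["K"],[*uv,1.]); return -c["R"].T@c["t"],d
def onz(c,uv,z):
    o,d=ray(c,uv); return o+d*(z-o[2])/d[2]
def tri(rs):
    A=0;b=0
    for o,d in rs:
        d=d/np.linalg.norm(d);P=np.eye(3)-np.outer(d,d);A=A+P;b=b+P@o
    return np.linalg.solve(A,b)
E
python3 - <<'E'
from h import *
import pickle
np.set_printoptions(precision=4,suppress=True)
s,d=pickle.load(open("c0.pkl","rb"));a,b=d["scene"],d["side"]
print("top side",onz(b,(219.2,231.8),.152),onz(b,(259.2,229.8),.152))
print("top scene",onz(a,(340,174.5),.152), "near",onz(a,(338,182),.152))
pa,pb=(191,162),(228.6,165.6)
qa,qb=(277.4,158),(272.6,133.6)
for p,q in((pa,qa),(pa,qb),(pb,qa),(pb,qb)): print("tri",tri([ray(a,p),ray(b,q)]))
print([onz(a,p,.0862) for p in(pa,pb)],[onz(b,q,.0862) for q in(qa,qb)])
# base plate corners z~.012 (front lip line z .022)
print("lip top scene",onz(a,(170+65/5,150+197/5),.022),onz(a,(170+302/5,150+232/5),.022))
E
```

```text
top side [0.5942 0.205  0.152 ] [0.5123 0.1897 0.152 ]
top scene [0.5039 0.1902 0.152 ] near [0.5364 0.1935 0.152 ]
tri [ 0.4943 -0.2676  0.0261]
tri [ 0.5203 -0.2638  0.0804]
tri [ 0.4959 -0.1444  0.082 ]
tri [ 0.5224 -0.1394  0.1341]
[array([ 0.5278, -0.2576,  0.0862]), array([ 0.5002, -0.1422,  0.0862])] [array([ 0.4959, -0.1379,  0.0862]), array([ 0.5197, -0.2564,  0.0862])]
lip top scene [ 0.5869 -0.2595  0.022 ] [ 0.5596 -0.11    0.022 ]
```

```bash
cat >> h.py <<'E'
from scipy.spatial.transform import Rotation as Ro
def goto(s,p,R):
    R0=Ro.from_rotvec(s["orientation"]); Rt=Ro.from_matrix(R)
    print("shift cm in current tool",np.round(R0.inv().apply(np.array(p)-s["tool_pos"])*100,2),"in target tool",np.round(Rt.inv().apply(np.array(p)-s["tool_pos"])*100,2),"turn deg",np.round((R0.inv()*Rt).as_rotvec(degrees=True),2))
def frame(z,y):
    z=z/np.linalg.norm(z);y=y-z*(y@z);y=y/np.linalg.norm(y);return np.c_[np.cross(y,z),y,z]
E
python3 - <<'E'
from h import *
import pickle
np.set_printoptions(precision=4,suppress=True)
s,d=pickle.load(open("c0.pkl","rb"));b=d["side"]
print(Ro.from_rotvec(s["orientation"]).as_matrix())
p,q=onz(b,(219.2,231.8),.152),onz(b,(266,229.8),.152);print(p,q,np.linalg.norm(p-q))
u=(p-q)/np.linalg.norm(p-q);n=np.array([-u[1],u[0],0])
for sg in(1,-1):goto(s,[*((p+q)/2)[:2],.25],frame(np.array([0,0,-1.]),sg*n))
E
```

```text
[[-0.9107  0.413  -0.0009]
 [ 0.413   0.9107 -0.0016]
 [ 0.0001 -0.0018 -1.    ]]
[0.5942 0.205  0.152 ] [0.4982 0.188  0.152 ] 0.09754891639909774
shift cm in current tool [-41.63 -19.49  -3.21] in target tool [-23.31 -39.62  -3.24] turn deg [ -0.1   -0.04 -34.44]
shift cm in current tool [-41.63 -19.49  -3.21] in target tool [23.31 39.62 -3.24] turn deg [ -0.05   0.13 145.56]
```

```bash
python3 -m inch '[[[0,0,-0.8,0,0,-8.6,0],[0,0,-0.8,0,0,-8.6,0],[0,0,-0.8,0,0,-8.6,0],[0,0,-0.8,0,0,-8.6,0],[-2.3,-4,0,0,0,0,0]]]' 10; python3 -m inch '[[[-2.3,-4,0,0,0,0,0],[-2.3,-4,0,0,0,0,0],[-2.3,-4,0,0,0,0,0],[-2.3,-4,0,0,0,0,0],[-2.3,-4,0,0,0,0,0]]]'; python3 -m inch '[[[-2.3,-4,0,0,0,0,0],[-2.3,-4,0,0,0,0,0],[-2.3,-4,0,0,0,0,0],[-2.4,-3.6,0,0,0,0,0],[0,0,0,0,0,0,0]]]'
python3 - <<'E'
from plant import robot
import cv2,pickle
s=robot.read_state();c=robot.read_camera("wrist");e=robot.read_camera("scene")
pickle.dump((s,c,e),open("c1.pkl","wb"));cv2.imwrite("pics/w1.png",c["image"])
print(s["q"])
E
```

```text
t: 0.65
tool_pos: [0.2751, 0.5136, 0.2514]
orientation: [0.29, -3.128, -0.004]
force: [0.7, 0.3, 0.9]
opening: 0.0577
t: 1.15
tool_pos: [0.4261, 0.3324, 0.2504]
orientation: [0.274, -3.13, 0.0]
force: [0.4, 0.6, 0.0]
opening: 0.0463
t: 1.65
tool_pos: [0.5465, 0.192, 0.2499]
orientation: [0.265, -3.13, 0.003]
force: [-0.9, 1.3, 0.1]
opening: 0.0466
[ 0.25053815  0.06385709  1.50247269 -0.00168891  1.57573515 -1.48937609]
```

View pics/w1.png

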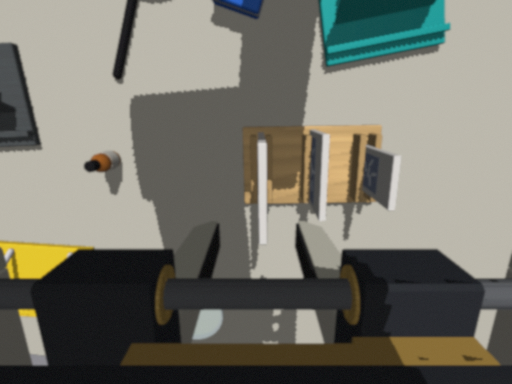

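The wrist view shows the tall board's top edge from (262,138) to (263,243), between the fingers. The low board is at (318,175) and the narrow one at (382,175).

```bash
cat >> h.py <<'E'
def wcam(s,c):
    T=np.eye(4);T[:3,:3]=Ro.from_rotvec(s["orientation"]).as_matrix();T[:3,3]=s["tool_pos"]
    M=np.linalg.inv(T@c["tool_from_camera"]);return dict(K=c["K"],R=M[:3,:3],t=M[:3,3])
E
python3 - <<'E'
from h import *
import pickle,cv2
np.set_printoptions(precision=4,suppress=True)
s,c,e=pickle.load(open("c1.pkl","rb"))
w=wcam(s,c)
g=c["image"].min(2);m=(g>150).astype(np.uint8);m[:, :250]=0;m[:,276:]=0;m[:130]=0;m[250:]=0
for r in(140,150,170,190,210,230,240):
    x=np.where(g[r,250:276]>165)[0]+250;print(r,x.min() if len(x) else 0,x.max() if len(x) else 0,g[r,254:272])
P=[onz(w,uv,.152) for uv in((262,138),(263,243))];print(P,np.linalg.norm(P[0]-P[1]))
u=P[1]-P[0];u/=np.linalg.norm(u);n=np.array([-u[1],u[0],0]);m=(P[0]+P[1])/2
goto(s,[*m[:2],.120],frame(np.array([0,0,-1.]),n))
E
```

```text
140 0 0 [ 54  54  63  89 114 132 136 135 136 137 132 112  79  60  55  53  53  54]
150 258 265 [ 53  57  78 121 169 201 212 212 212 212 210 196 160 105  62  54  54  54]
170 259 266 [ 53  54  65 102 154 195 209 211 210 212 210 201 166 110  67  53  54  57]
190 259 266 [ 53  54  60  90 143 187 206 211 211 211 209 197 166 123 100 102 101  98]
210 259 275 [ 88  88  90 107 144 183 204 209 210 210 208 199 168 126 114 140 163 171]
230 259 275 [ 88  86  89  97 127 169 199 209 210 208 208 204 187 170 169 172 173 173]
240 260 275 [ 89  88  88  94 116 162 195 207 210 211 210 204 191 174 169 172 173 174]
[array([0.4975, 0.1885, 0.152 ]), array([0.5986, 0.207 , 0.152 ])] 0.10272230120055831
shift cm in current tool [-0.26  0.56 12.99] in target tool [-0.26  0.54 12.99] turn deg [-0.1  -0.02 -0.67]
```

```bash
python3 -m inch '[[[-0.2,0.5,3,0,0,-0.7,0],[0,0,3,0,0,0,0],[0,0,3,0,0,0,0],[0,0,2,0,0,0,0],[0,0,2,0,0,0,0]]]' 15; python3 -m inch '[[[0,0,0,0,0,0,0],[0,0,0,0,0,0,1],[0,0,0,0,0,0,1],[0,0,0,0,0,0,1],[0,0,0,0,0,0,1]]]' 15;python3 -m inch '[[[0,0,0,0,0,0,1],[0,0,0,0,0,0,1],[0,0,0,0,0,0,1]]]'
```

```text
t: 2.25
tool_pos: [0.5435, 0.2032, 0.1193]
orientation: [0.295, -3.126, -0.0]
force: [0.1, -0.3, 1.1]
opening: 0.0464
t: 2.75
tool_pos: [0.5457, 0.202, 0.1219]
orientation: [-0.292, 3.126, 0.001]
force: [-0.5, 0.7, 1.1]
opening: 0.0194
t: 3.05
tool_pos: [0.5455, 0.2012, 0.1212]
orientation: [-0.292, 3.127, -0.001]
force: [-0.0, -2.4, 5.4]
opening: 0.0083
```

```bash
python3 -m inch '[[[0,0,-2,0,0,0,1],[0,0,-3,0,0,0,1],[0,0,-3,0,0,0,1],[0,0,-3,0,0,0,1],[0,0,-3,0,0,0,1]]]' 25; python3 -m inch '[[[0,0,0,0,0,0,1]]]'
cat > stand.py <<'E'
from h import *
A=np.array([.523,-.257]);B=np.array([.498,-.140])
def setup(A,B):
    u=(B-A)/np.linalg.norm(B-A);n=np.array([u[1],-u[0],0]);c,s_=np.cos(np.radians(22)),np.sin(np.radians(22))
    up=np.array([0,0,c])-s_*n;x=c*n+np.array([0,0,s_])
    foot=np.array([*((A+B)/2),.0862])+.08*s_*n;foot[2]=.012
    return foot,x,np.array([*u,0]),up,n
E
python3 - <<'E'
from stand import *
from plant import robot
s=robot.read_state();print(s["q"],s["opening"])
f,x,y,z,n=setup(A,B);print(f,x,y,z)
R=frame(-z,n)
for h in(.20,.109): goto(s,f+.012*x+h*z,R)
R=frame(np.array([0,0,-1.]),n); goto(s,f+.012*x+.2*z,R)
E
```

```text
t: 3.55
tool_pos: [0.5446, 0.2019, 0.2613]
orientation: [0.292, -3.127, -0.001]
force: [-0.4, -0.0, -0.6]
opening: 0.0078
t: 3.65
tool_pos: [0.5471, 0.2026, 0.2658]
orientation: [-0.292, 3.12, 0.003]
force: [-1.0, 0.3, -0.7]
opening: 0.0077
[ 2.66386289e-01  6.24806556e-02  1.47510910e+00  4.88658527e-04
  1.59622250e+00 -1.49091817e+00] 0.00769346784359744
[ 0.53980696 -0.19223783  0.012     ] [0.90671587 0.19374271 0.37460659] [-0.20895824  0.97792456  0.        ] [-0.36633699 -0.07827713  0.92718385]
shift cm in current tool [ 14.46 -38.82   6.24] in target tool [-38.45 -16.62   0.18] turn deg [-17.02 -16.7   87.48]
shift cm in current tool [ 11.12 -38.75  14.7 ] in target tool [-38.45 -16.62   9.28] turn deg [-17.02 -16.7   87.48]
shift cm in current tool [ 14.46 -38.82   6.24] in target tool [-38.45 -15.34   6.39] turn deg [ 0.39  0.3  88.63]
```

```bash
python3 -m inch '[[[0.9,-2.4,0,0,0,0,1],[1.8,-4.8,0,0,0,0,1],[1.8,-4.8,0,0,0,0,1],[1.8,-4.8,0,0,0,0,1],[1.8,-4.8,0,0,0,0,1]]]' 25; python3 -m inch '[[[1.8,-4.8,0,0,0,0,1],[1.8,-4.8,0,0,0,0,1],[1.8,-4.8,0,0,0,0,1],[0.9,-2.4,0,0,0,0,1],[0,0,0,0,0,8.5,1]]]';python3 -m inch '[[[0,0,0,0,0,8.5,1],[0,0,0,0,0,8.5,1],[0,0,0,0,0,8.5,1],[0,0,0,0,0,8.5,1],[0,0,0,0,0,8.5,1]]]';python3 -m inch '[[[0,0,0,0,0,8.5,1],[0,0,0,0,0,8.5,1],[0,0,0,0,0,8.5,1],[0,0,0,0,0,8.5,1],[0,0,0,0,0,3.6,1]]]'; python3 -m inch '[[[0,0,0,0,0,0,1]]]'
cat > go.py <<'E'
from stand import *
from plant import robot
s=robot.read_state();print(s["q"],s["tool_pos"],s["opening"])
f,x,y,z,n=setup(A,B)
R=frame(-z,n)
for h in(.20,.109): goto(s,f+.012*x+h*z,R)
E
python3 go.py
```

```text
t: 4.15
tool_pos: [0.5051, -0.0219, 0.2589]
orientation: [0.293, -3.126, -0.001]
force: [0.4, -0.1, -1.5]
opening: 0.0081
t: 4.65
tool_pos: [0.4747, -0.1967, 0.2587]
orientation: [0.054, -3.139, -0.001]
force: [-0.7, 1.1, 0.1]
opening: 0.0077
t: 5.15
tool_pos: [0.4757, -0.1932, 0.2588]
orientation: [-1.091, -2.944, -0.001]
force: [-0.1, 0.5, -1.4]
opening: 0.0078
t: 5.65
tool_pos: [0.4758, -0.1931, 0.2588]
orientation: [-1.981, -2.436, -0.0]
force: [-0.2, -0.3, -1.7]
opening: 0.0075
t: 5.75
tool_pos: [0.4758, -0.1931, 0.259]
orientation: [-1.975, -2.44, 0.0]
force: [0.6, -0.5, -1.5]
opening: 0.0079
[-4.85782875e-01 -1.16725229e-01  1.66342310e+00  3.76477326e-04
  1.59704597e+00 -6.95846002e-01] [ 0.47578859 -0.19314955  0.25898498] 0.007925893354894306
shift cm in current tool [-1.26 -0.09  5.7 ] in target tool [-1.25 -2.23  5.25] turn deg [-22.08  -0.09  -0.04]
shift cm in current tool [-1.27  3.33 14.14] in target tool [-1.25 -2.23 14.35] turn deg [-22.08  -0.09  -0.04]
```

```bash
python3 -m inch '[[[0,0,0,-7.4,0,0,1],[0,0,0,-7.3,0,0,1],[0,0,0,-7.3,0,0,1],[-1.2,-1.5,2,0,0,0,1],[0,0,2,0,0,0,1]]]' 25; python3 -m inch '[[[0,0,1.5,0,0,0,1],[0,0,0,0,0,0,1],[0,0,0,0,0,0,1]]]'
python3 go.py; python3 - <<'E'
from plant import robot
import cv2,pickle,numpy as np
s=robot.read_state();d={n:robot.read_camera(n) for n in("wrist","scene","side")}
pickle.dump((s,d),open("c2.pkl","wb"))
a,b,w=[d[k]["image"] for k in("scene","side","wrist")]
f=lambda im,x,y,w,h:cv2.resize(im[y:y+h,x:x+w],(400,300),interpolation=cv2.INTER_CUBIC)
cv2.imwrite("pics/c2.png",np.vstack([np.hstack([f(a,150,90,160,120),f(b,210,80,120,90)]),np.hstack([f(w,0,0,512,384),f(a,165,150,80,60)])]))
E
```

```text
t: 6.25
tool_pos: [0.4782, -0.2066, 0.2165]
orientation: [1.803, 2.229, 0.432]
force: [0.5, 0.5, -1.7]
opening: 0.0078
t: 6.55
tool_pos: [0.4849, -0.2035, 0.2035]
orientation: [1.803, 2.233, 0.434]
force: [0.4, 0.6, -0.4]
opening: 0.0076
[-0.71490348 -0.36207696  2.02030896  0.31968715  1.26204491 -0.99097881] [ 0.48493571 -0.20351139  0.20347854] 0.0075616322009650055
shift cm in current tool [-0.04 -0.78 -0.15] in target tool [-0.04 -0.78 -0.15] turn deg [-0.05 -0.08  0.08]
shift cm in current tool [-0.06 -0.77  8.95] in target tool [-0.04 -0.78  8.95] turn deg [-0.05 -0.08  0.08]
```

View pics/c2.png

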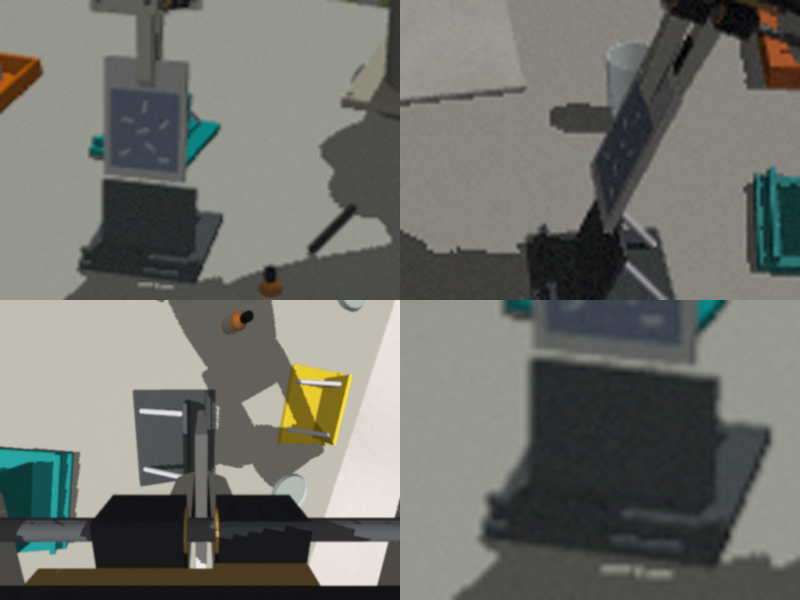

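Board is held square and above the dark stand. Board bottom corners in scene are about (191.5,161) and (223.5,163); backstop top corners are about (191,162) and (229,166). I'll compare these with the model.

```bash
python3 - <<'E'
from stand import *
import pickle
np.set_printoptions(precision=4,suppress=True)
s,d=pickle.load(open("c2.pkl","rb"));a,b=d["scene"],d["side"]
T=Ro.from_rotvec(s["orientation"]).as_matrix();p=s["tool_pos"]
pj=lambda c,X:(lambda v:(v/v[2])[:2])(c["K"]@(c["R"]@X+c["t"]))
for nm,o in(("top",-.031),("bot",.109)):
    for sx in(-.05,.05):
        X=p+T@[sx,.004,o];print(nm,sx,"scene",pj(a,X),"side",pj(b,X))
f,x,y,z,n=setup(A,B)
for yy in(-.06,.06):
    for zz in(0,.08):print("stop",yy,zz,pj(a,f+yy*y+zz*z),pj(b,f+yy*y+zz*z))
    print("lip top outer",pj(a,f+yy*y+.032*n+[0,0,.01]),pj(b,f+yy*y+.032*n+[0,0,.01]))
E
```

```text
top -0.05 scene [192.2182 112.5775] side [285.7334  91.2663]
top 0.05 scene [225.7435 115.3805] side [291.5959 110.109 ]
bot -0.05 scene [192.2854 160.2225] side [266.1179 130.8454]
bot 0.05 scene [224.4027 163.6994] side [270.1606 150.9021]
stop -0.06 0 [191.9717 186.0808] [261.5358 152.9574]
stop -0.06 0.08 [191.9712 161.2203] [271.5443 133.3824]
lip top outer [187.7959 190.0023] [251.6194 150.994 ]
stop 0.06 0 [228.7772 190.6281] [265.7106 177.5904]
stop 0.06 0.08 [229.6396 165.3867] [276.7301 157.5319]
lip top outer [225.5688 194.7566] [255.0457 175.6848]
```

```bash
python3 -m inch '[[[0.1,-0.8,0,0,0,0,1],[0,0,3,0,0,0,1],[0,0,3,0,0,0,1],[0,0,2,0,0,0,1],[0,0,0,0,0,0,1]]]' 25; python3 -m inch '[[[0,0,0.3,0,0,0,1],[0,0,0.3,0,0,0,1],[0,0,0,0,0,0,1]]]'; python3 go.py;  python3 - <<'E'
from plant import robot
import cv2,pickle,numpy as np
s=robot.read_state();d={n:robot.read_camera(n) for n in("scene","side")}
pickle.dump((s,d),open("c3.pkl","wb"))
a,b=[d[k]["image"] for k in("scene","side")]
f=lambda im,x,y,w,h:cv2.resize(im[y:y+h,x:x+w],(400,300),interpolation=cv2.INTER_CUBIC)
cv2.imwrite("pics/c3.png",np.hstack([f(a,160,135,80,60),f(b,230,115,80,60)]))
E
```

```text
t: 7.2
tool_pos: [0.5054, -0.1967, 0.1237]
orientation: [1.807, 2.235, 0.434]
force: [-0.7, 0.6, -1.5]
opening: 0.0079
t: 7.5
tool_pos: [0.5097, -0.1983, 0.1224]
orientation: [1.802, 2.229, 0.433]
force: [-1.7, 0.5, -1.6]
opening: 0.0075
[-0.6680318  -0.23411669  2.0709007   0.33405132  1.07484976 -1.00503142] [ 0.50970291 -0.19831281  0.12241426] 0.007533388742150819
shift cm in current tool [-0.05 -0.08 -8.61] in target tool [-0.03 -0.09 -8.61] turn deg [0.06 0.07 0.04]
shift cm in current tool [-0.03 -0.09  0.49] in target tool [-0.03 -0.09  0.49] turn deg [0.06 0.07 0.04]
```

View pics/c3.png

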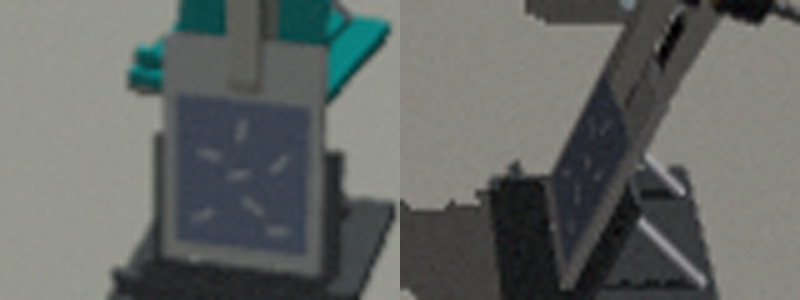

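In the crop the board is behind the lip and just above the ledge. It sits roughly 2 mm left of centre (board 163–325, backstop 155–343). I'll lower it to contact.

```bash
python3 -m inch '[[[0.2,-0.1,0.2,0,0,0,1],[0,0,0,0,0,0,1]]]'; python3 -m inch '[[[0,0,0.2,0,0,0,1],[0,0,0,0,0,0,1]]]';python3 -m inch '[[[0,0,0.2,0,0,0,1],[0,0,0,0,0,0,1]]]';python3 -m inch '[[[0,0,0.2,0,0,0,1],[0,0,0,0,0,0,1]]]'; python3 go.py
```

```text
t: 7.8
tool_pos: [0.5086, -0.1956, 0.119]
orientation: [1.804, 2.231, 0.434]
force: [0.3, 0.1, -1.5]
opening: 0.0078
t: 8.0
tool_pos: [0.5094, -0.1955, 0.1169]
orientation: [1.804, 2.231, 0.434]
force: [-0.0, -0.0, -0.8]
opening: 0.0079
t: 8.2
tool_pos: [0.5101, -0.1954, 0.115]
orientation: [1.804, 2.231, 0.434]
force: [-0.3, 0.2, -2.0]
opening: 0.0079
t: 8.4
tool_pos: [0.5118, -0.196, 0.1146]
orientation: [1.802, 2.229, 0.434]
force: [0.5, -1.2, 2.7]
opening: 0.0079
[-0.66100665 -0.22301162  2.07695396  0.33585827  1.05595777 -1.004256  ] [ 0.51179191 -0.19600189  0.11455838] 0.007921275580115199
shift cm in current tool [-0.23 -0.01 -9.43] in target tool [-0.22 -0.03 -9.44] turn deg [0.09 0.09 0.04]
shift cm in current tool [-0.22 -0.03 -0.33] in target tool [-0.22 -0.03 -0.34] turn deg [0.09 0.09 0.04]
```

Contact came at 0.1056 up the slope, against 0.106 predicted. Next, slide level back to the backstop.

```bash
python3 -m inch '[[[0,-0.2,-0.08,0,0,0,1],[0,-0.2,-0.08,0,0,0,1],[0,0,0,0,0,0,1]]]'; python3 -m inch '[[[0,-0.2,-0.08,0,0,0,1],[0,0,0,0,0,0,1]]]';python3 -m inch '[[[0,-0.1,-0.04,0,0,0,1],[0,0,0,0,0,0,1]]]'; python3 go.py
```

```text
t: 8.7
tool_pos: [0.5073, -0.1966, 0.1144]
orientation: [1.803, 2.229, 0.434]
force: [2.2, -0.2, 5.5]
opening: 0.0076
t: 8.9
tool_pos: [0.5051, -0.197, 0.1143]
orientation: [1.803, 2.229, 0.434]
force: [2.9, 1.1, 5.1]
opening: 0.0077
t: 9.1
tool_pos: [0.5047, -0.197, 0.1144]
orientation: [1.802, 2.228, 0.435]
force: [9.0, 1.0, 2.0]
opening: 0.0079
[-0.67416876 -0.24005188  2.09189496  0.33996135  1.06202675 -1.01743745] [ 0.50470454 -0.19704777  0.11435554] 0.00794424414613618
shift cm in current tool [-0.27  0.67 -9.18] in target tool [-0.26  0.64 -9.19] turn deg [0.16 0.05 0.01]
shift cm in current tool [-0.26  0.64 -0.08] in target tool [-0.26  0.64 -0.09] turn deg [0.16 0.05 0.01]
```

```bash
python3 -m inch '[[[0,0,0,0,0,0,0.7],[0,0,0,0,0,0,0.7],[0,0,0,0,0,0,0.3],[0,0,0,0,0,0,0.3],[0,0,0,0,0,0,0.3]]]'; python3 -m inch '[[[0,0,-1,0,0,0,0.3],[0,0,-2,0,0,0,0.3],[0,0,-3,0,0,0,0.3],[0,0,-3,0,0,0,0.3],[0,0,-3,0,0,0,0.3]]]';python3 -m inch '[[[0,0,0,0,0,0,0.3],[0,0,0,0,0,0,0.3]]]';  python3 - <<'E'
from plant import robot
import cv2,pickle,numpy as np
s=robot.read_state();d={n:robot.read_camera(n) for n in("scene","side")}
pickle.dump((s,d),open("c4.pkl","wb"))
a,b=[d[k]["image"] for k in("scene","side")]
f=lambda im,x,y,w,h:cv2.resize(im[y:y+h,x:x+w],(400,300),interpolation=cv2.INTER_CUBIC)
cv2.imwrite("pics/c4.png",np.vstack([np.hstack([f(a,160,135,80,60),f(b,230,115,80,60)]),np.hstack([f(a,310,170,100,75),f(b,190,225,160,120)])]))
E
```

```text
t: 9.6
tool_pos: [0.5032, -0.1968, 0.1131]
orientation: [1.804, 2.231, 0.433]
force: [0.0, 0.2, -1.4]
opening: 0.0309
t: 10.1
tool_pos: [0.4588, -0.2063, 0.2265]
orientation: [1.803, 2.23, 0.433]
force: [0.3, -0.0, -0.6]
opening: 0.0327
t: 10.3
tool_pos: [0.4598, -0.207, 0.2261]
orientation: [1.802, 2.228, 0.433]
force: [1.1, 0.3, -0.9]
opening: 0.0328
```

View pics/c4.png

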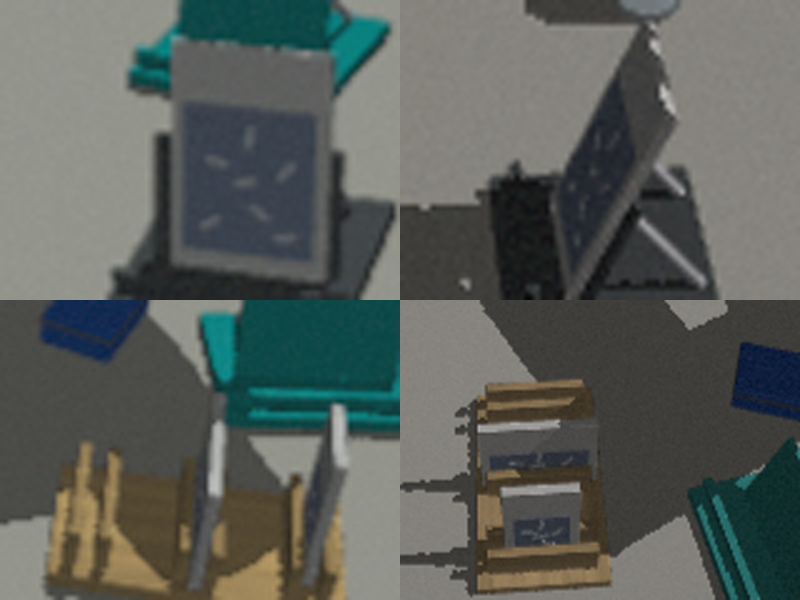

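The board leans flush on the dark stand and is well centred (board 170–332, backstop 155–343). The gripper is clear and the low and narrow boards still stand in the rack, so I'll hand in.

```bash
python3 -c "
from plant import robot
print(robot.close_job())"
```

```text
the job is handed in; nothing more can be done
None
```

The tall board now stands on the dark metal stand, and the job was handed in at about 10.4 s of the 40 s limit. No verdict is reported on hand-in.

- **Pick:** I took it from the end slot farthest from the side camera, gripped at its top edge, and lifted it to about 0.26 m tool height.
- **Place:** I turned and tilted it 22°, lowered it onto the ledge while still held, and slid it back to the backstop. Then I let go and withdrew.
- **Contacts:** It touched the ledge with the tool 0.1056 m up the slope, against 0.106 m predicted. It met the backstop at about 9 N.
- **Final picture:** The board is behind the lip, parallel to the backstop and within a few millimetres of the middle, with the gripper clear of it. The low and narrow boards still stand in the rack.
- **Disagreement:** Before placing, the held board's bottom edge in the side view was about 2–2.5 px (roughly 5 mm) off my prediction. The contact height did not bear that out, so I made no correction for it.
- **Not checked:** I took only one picture after release, so I did not measure that the board was still. I judged it at rest from that view.

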